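Capacitors in order of height on the inspection rail

TASK

Line the four can capacitors up for inspection on the aluminium rail, one standing upright in the middle of each round pad, in order of height: the shortest on the pad next to the yellow end block, then taller and taller to the tallest on the pad farthest from it. Keep every capacitor upright throughout, and let go of them all at the end.

Things in the scene. Friction and masses are not known exactly. Their poses are not given: they have to be found in the camera images.
- blue_center (a point): Centre (half-way up, on the axis) of the blue-sleeved can capacitor, a loose upright cylinder 35 mm in diameter and 44 mm high (shortest of the four), bare aluminium top with a cross-shaped vent; it stands at the start upright on the bench (z = 0), its z axis up. About 63 g.
- orange_center (a point): Centre (half-way up, on the axis) of the orange-sleeved can capacitor, a loose upright cylinder 35 mm in diameter and 57 mm high (second shortest of the four), bare aluminium top with a cross-shaped vent; it stands at the start upright on the bench (z = 0), its z axis up. About 82 g.
- green_center (a point): Centre (half-way up, on the axis) of the green-sleeved can capacitor, a loose upright cylinder 35 mm in diameter and 70 mm high (second tallest of the four), bare aluminium top with a cross-shaped vent; it stands at the start upright on the bench (z = 0), its z axis up. About 101 g.
- violet_center (a point): Centre (half-way up, on the axis) of the violet-sleeved can capacitor, a loose upright cylinder 35 mm in diameter and 83 mm high (tallest of the four), bare aluminium top with a cross-shaped vent; it stands at the start upright on the bench (z = 0), its z axis up. About 120 g.
- padA: One of four identical fixed black round pads (52 mm across, 3 mm thick, thin white circle on top) along the aluminium rail, about 70 to 90 mm apart. Origin at the centre of its underside, which lies on the rail 6 mm above the bench, so the top of the pad is 9 mm above the bench. The letters say nothing about the order along the rail: that is shuffled.
- padB: One of four identical fixed black round pads (52 mm across, 3 mm thick, thin white circle on top) along the aluminium rail, about 70 to 90 mm apart. Origin at the centre of its underside, which lies on the rail 6 mm above the bench, so the top of the pad is 9 mm above the bench. The letters say nothing about the order along the rail: that is shuffled.
- padC: One of four identical fixed black round pads (52 mm across, 3 mm thick, thin white circle on top) along the aluminium rail, about 70 to 90 mm apart. Origin at the centre of its underside, which lies on the rail 6 mm above the bench, so the top of the pad is 9 mm above the bench. The letters say nothing about the order along the rail: that is shuffled.
- padD: One of four identical fixed black round pads (52 mm across, 3 mm thick, thin white circle on top) along the aluminium rail, about 70 to 90 mm apart. Origin at the centre of its underside, which lies on the rail 6 mm above the bench, so the top of the pad is 9 mm above the bench. The letters say nothing about the order along the rail: that is shuffled.
- flag: Fixed yellow end block (50 x 24 mm, 16 mm high) at one end of the aluminium rail (430 x 75 mm, 6 mm thick), in line with the pads, about 65 mm from the centre of the nearest pad; it can be at either end. A grey block of the same size is at the other end. Origin at the centre of its underside, on the rail 6 mm above the bench.
Mind the look-alikes: they are no part of the job. Leave any white look-alike of the part that bears orange_center alone.

How it is judged (in metres and radians):
At the end, for the whole second after the job is handed in: Each capacitor stands at rest, upright within 0.1 rad, on a pad (height within 4 mm of standing on it), its axis within 12 mm of the pad's centre, in order of height from the yellow block: shortest on the nearest pad, tallest on the farthest ((horizontal distance between blue_center and padA below 0.012 m or horizontal distance between blue_center and padB below 0.012 m or horizontal distance between blue_center and padC below 0.012 m or horizontal distance between blue_center and padD below 0.012 m) and horizontal distance between blue_center and flag between 0.035 and 0.095 m and height (world z) of blue_center between 0.027 and 0.035 m and angle between each of blue_center, orange_center, green_center, violet_center's own z axis and vertical below 0.1 rad and linear speed of each of cap_blue, cap_orange, cap_green, cap_violet below 0.02 m/s and angular speed of each of cap_blue, cap_orange, cap_green, cap_violet below 0.2 rad/s and (horizontal distance between orange_center and padA below 0.012 m or horizontal distance between orange_center and padB below 0.012 m or horizontal distance between orange_center and padC below 0.012 m or horizontal distance between orange_center and padD below 0.012 m) and horizontal distance between orange_center and flag between 0.115 and 0.175 m and height (world z) of orange_center between 0.0335 and 0.0415 m and (horizontal distance between green_center and padA below 0.012 m or horizontal distance between green_center and padB below 0.012 m or horizontal distance between green_center and padC below 0.012 m or horizontal distance between green_center and padD below 0.012 m) and horizontal distance between green_center and flag between 0.195 and 0.255 m and height (world z) of green_center between 0.04 and 0.048 m and (horizontal distance between violet_center and padA below 0.012 m or horizontal distance between violet_center and padB below 0.012 m or horizontal distance between violet_center and padC below 0.012 m or horizontal distance between violet_center and padD below 0.012 m) and horizontal distance between violet_center and flag between 0.275 and 0.335 m and height (world z) of violet_center between 0.0465 and 0.0545 m); the robot touches nothing.
It fails at once if a capacitor is tipped over (tilted more than 0.6 rad) (angle between any of blue_center, orange_center, green_center, violet_center's own z axis and vertical above 0.6 rad).
It also fails if it takes over 90 s, if anything falls off the work surface, if the arm or the gripper's body presses on something with over 40 N, if the wrist force passes 120 N, or if a joint passes its speed limit or range.

ROBOT

A 6-joint arm with a two-finger parallel gripper is mounted at the origin on the work surface. World frame = base frame: x ahead of the robot, y to its left, z up, the work surface at z = 0. Lengths are in mm, angles in degrees, forces in N, time in s.
With the tool pointing down it reaches from about 350 to 850 mm from the base axis. Payload 8.1 kg.
Tool frame: the origin (TCP) lies at the centre of the arm's flange, where the gripper is bolted on; the fingertips stand 173 mm ahead of it and the grasp point (between the pads) lies 155 mm ahead of it; z points along the fingers, y is the line along which they close (so a half turn about z gives the same grasp; the last joint's range is limited). The gripper opens to 85 mm and grips with 20 to 120 N. Pads are 22 mm wide; open, the fingers measure 114 mm over their backs; the gripper's body (76 mm by 85 mm) begins 54 mm behind the grasp point. The pads swing forward as they close: fully open they stand 13 mm farther back than shut.
Start: joints at [71.368, 7.471, 85.268, -0, 87.261, -4.893], TCP at [142.483, 582.843, 404.692] pointing down, gripper open.
Joint ranges: [-169.43, 169.43], [-51.17, 129.36], [1.28, 143.12], [-76.62, 256.62], [0, 156.53], [-152.29, 152.29]. Speed limits (degrees/s): [136.94, 136.94, 159.86, 180, 180, 180].

INTERFACE

Orientations are given as [roll, pitch, yaw] about the fixed x, y, z axes, in that order (R = Rz(yaw) Ry(pitch) Rx(roll)).
In Python, from bench import * gives the robot as it stands.
- The arm moves only by the shell command python3 -m jog 'ROWS' [FORCE]. ROWS is text: rows parted by semicolons, each of 7 numbers parted by spaces: the shift along the tool's x, y, z scaled (see below), then the turn, a rotation vector about the tool's x, y, z scaled (see below), then the closure, from -1 (fully open) to 1 (shut). In form: tx ty tz wx wy wz hand; .... A call has 1 to 5 rows; each row shifts and turns the commanded pose from where the row before left it, along the tool's axes as they then stand; what a row does not reach is not made up. The controller multiplies each number of a shift by 0.1 m and each number of a turn by 60 degrees. A row lasts 1/8 s, in which the tool goes at most 62.5 mm and 10.7 degrees, less where a joint would pass 70% of its speed; a pose out of reach is approached as far as the arm can. A call with a number of a shift or a turn outside -1 to 1 is refused whole. A call with a gripper value outside its range is refused whole. The fingers move at their own pace and stop on an object; FORCE is the grip in N (left out, the last holds). Time passes only in rows, so rows that do not move let the fingers close. It gives the time, the measured TCP pose, the force, the opening and the grip force at its end, in the units of the state.
- sense(): the state, without advancing time (a new reading comes with each control period).
- snapshot(name): name is "scene" or "top" or "wrist"; returns a dict with "img" (400x640x3 uint8, red, green, blue), "fx", "fy", "cx", "cy" (pixels), "extrinsics" (4x4, takes a point from camera to world coordinates). Camera axes: x right, y down, z forward; pixel columns grow to the right and rows downward; lengths in mm; the calibration is good to about 2 mm. A picture is of the moment at which its call begins. There is no depth.
- hand_in(): hands the job in; it is judged then, once.
The state is a dict: "time": time; "joint_pos": joint angles; "qd": joint speeds; "joint_efforts": joint torques, N m; "tool_pos": TCP position; "tcp_rot": TCP orientation; "ft_force": force on the tool from outside, world axes, zero at the start; "wrist_torque": the same for the moment, N m; "finger_gap": finger opening in mm; "grip_force": force on a finger pad.
Only numpy, scipy, OpenCV 4.12 (cv2) and the standard library are available. Lean on these libraries where they do the work, as an engineer would, in place of code of your own. Each camera call takes 0.05 s, during which the arm holds its last target. There are 200 camera calls.

## Working session

There is one attempt and no reset: what is moved stays moved. The work goes in short steps, Python scripts to look and compute and a shell command to move; the robot and the scene stay as the last step left them, time stands still between calls to the robot, and variables do not carry over. Pictures are saved under pics/ and viewed, at most 14 in all, crops included, and the job is handed in when it is done.

```bash
mkdir -p pics; ls
python3 - <<'E'
from bench import *
import cv2
s=sense(); print(s)
for n in("scene","top"):
    d=snapshot(n); cv2.imwrite(f"pics/{n}0.png",d["img"][:,:,::-1]); print(n,d["fx"],d["cx"],d["cy"],d["extrinsics"])
E
```

```text
pics
{'time': 0.0, 'joint_pos': array([ 7.13666594e+01,  7.51498036e+00,  8.53290198e+01,  3.93960574e-04,
        8.72620733e+01, -4.89340898e+00]), 'qd': array([ 0.05030486, -0.05668956,  0.05897086,  0.01026084, -0.00669519,
       -0.03332215]), 'joint_efforts': array([-1.76325306e-03, -5.69360447e+01, -5.00558996e+01, -3.14322706e-04,
        1.40367297e-02,  3.76076446e-05]), 'tool_pos': array([142.41594077, 582.61632863, 403.64795893]), 'tcp_rot': array([-1.79894347e+02, -9.44034449e-03,  1.66260041e+02]), 'ft_force': array([-0.77715951,  0.22457216, -0.04704507]), 'wrist_torque': array([0.00800034, 0.01798755, 0.06511156]), 'grip_force': 0.0, 'finger_gap': 85.23941392778623}
scene 490.1554250118002 326.6144795392583 208.27584147564426 [[ 3.95120739e-01  6.58837934e-01 -6.40165743e-01  1.20601827e+03]
 [ 9.18603027e-01 -2.78111181e-01  2.80753716e-01 -3.13156707e+02]
 [ 6.93394795e-03 -6.98989805e-01 -7.15098016e-01  8.06383968e+02]
 [ 0.00000000e+00  0.00000000e+00  0.00000000e+00  1.00000000e+00]]
top 498.1082317280544 321.11247095152396 211.5571477289741 [[-1.98525856e-02 -9.80008624e-01  1.97962044e-01  2.64302942e+02]
 [-9.99385052e-01  2.51753911e-02  2.44073211e-02 -2.41700161e+01]
 [-2.89031571e-02 -1.97355760e-01 -9.79905767e-01  1.33653627e+03]
 [ 0.00000000e+00  0.00000000e+00  0.00000000e+00  1.00000000e+00]]
```

View pics/top0.png

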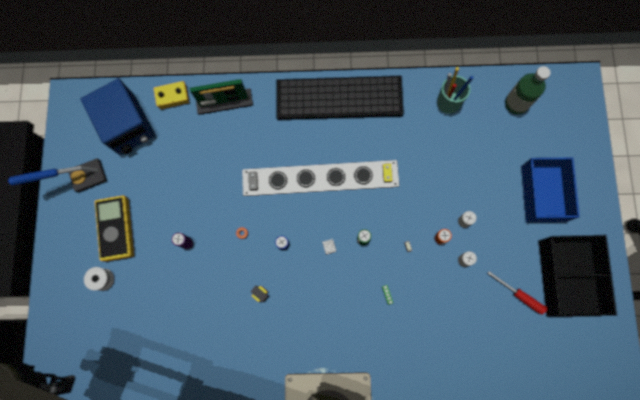

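View pics/scene0.png

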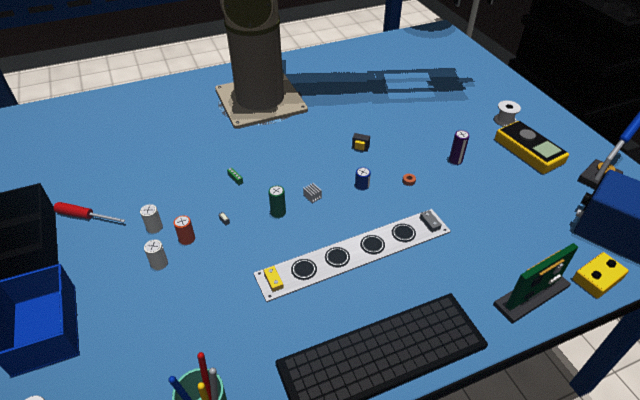

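The top view shows the rail with yellow at (388,173), pads at (363,175), (336,177), (306,178), (278,180). The caps are violet (181,240), blue (282,243), green (364,237), orange (443,236); white look-alikes at (469,219), (468,259). The scene view agrees.

```bash
cat > h.py <<'E'
import numpy as np, cv2
from bench import *
def ray(d,u,v,z):
    E=d["extrinsics"]; r=E[:3,:3]@np.array([(u-d["cx"])/d["fx"],(v-d["cy"])/d["fy"],1]); o=E[:3,3]
    return (o+r*(z-o[2])/r[2])
def proj(d,p):
    E=d["extrinsics"]; q=E[:3,:3].T@(np.array(p,float)-E[:3,3]); return d["fx"]*q[0]/q[2]+d["cx"],d["fy"]*q[1]/q[2]+d["cy"]
def blob(mask,u,v,r=14,ret=False):
    m=np.zeros_like(mask); y,x=int(v),int(u); m[max(y-r,0):y+r+1,max(x-r,0):x+r+1]=mask[max(y-r,0):y+r+1,max(x-r,0):x+r+1]
    n,l,s,c=cv2.connectedComponentsWithStats(m.astype(np.uint8))
    i=1+np.argmax(s[1:,4]); return c[i][0],c[i][1],s[i,4],s[i,2],s[i,3]
E
python3 - <<'E'
from h import *
np.set_printoptions(precision=1,suppress=True)
T=snapshot("top");S=snapshot("scene")
def masks(d):
    h=cv2.cvtColor(d["img"],cv2.COLOR_RGB2HSV); return h, (h[...,1]<70)&(h[...,2]>110), h[...,2]<80
for d,n,caps,pads,yel in((T,"top",dict(violet=(179,239),blue=(282,242),green=(364,236),orange=(443,235)),[(363,175),(336,177),(306,178),(278,180)],(388,173)),
  (S,"scene",dict(violet=(461,134),blue=(362,171),green=(277,190),orange=(182,221)),[(304,269),(338,257),(372,244),(403,232)],(274,277))):
    h,br,dk=masks(d)
    for k,z in dict(violet=83,blue=44,green=70,orange=57).items():
        b=blob(br,*caps[k],8); print(n,k,np.array(b),ray(d,b[0],b[1],z))
    for p in pads:
        b=blob(dk,*p,13); print(n,"pad",np.array(b),ray(d,b[0],b[1],9))
    b=blob((abs(h[...,0].astype(int)-28)<8)&(h[...,1]>130)&(h[...,2]>150),*yel,12); print("flag",np.array(b),ray(d,b[0],b[1],22))
E
```

```text
top violet [177.5 238.6 128.   12.   13. ] [456.3 376.5  83. ]
top blue [281.  241.7 102.   11.   11. ] [447.5 114.9  44. ]
top green [364.  235.3 130.   13.   13. ] [ 455.1 -101.5   70. ]
top orange [445.3 234.4 148.   14.   15. ] [ 454.6 -311.5   57. ]
top pad [362.9 174.7 119.   13.   12. ] [ 633.1 -108.4    9. ]
top pad [335.5 176.3 117.   12.   12. ] [630.6 -32.8   9. ]
top pad [305.3 177.6 116.   12.   12. ] [629.3  50.7   9. ]
top pad [277.5 179.6 117.   12.   12. ] [625.7 127.7   9. ]
flag [386.9 173.3  79.    8.   16. ] [ 631.5 -172.9   22. ]
scene violet [461.9 133.8  70.   11.    8. ] [453.8 374.   83. ]
scene blue [362.8 171.4  74.   12.    8. ] [445.4 112.4  44. ]
scene green [275.9 190.  101.   13.    9. ] [ 452.5 -103.8   70. ]
scene orange [181.3 220.2 118.   16.   11. ] [ 449.4 -311.5   57. ]
scene pad [303.5 268.2 214.   18.   15. ] [ 630.2 -110.6    9. ]
scene pad [337.  255.9 199.   19.   14. ] [627.7 -35.    9. ]
scene pad [372.4 243.4 186.   18.   14. ] [626.   48.4   9. ]
scene pad [403.5 231.5 176.   18.   14. ] [622.3 126.1   9. ]
flag [272.8 276.9 208.   19.   22. ] [ 636.1 -177.4   22. ]
```

```bash
python3 -m jog '-.44 -.16 0 0 0 0 -1;-.44 -.16 0 0 0 0 -1;-.44 -.16 0 0 0 0 -1;-.44 -.16 0 0 0 0 -1' 40
python3 -m jog '-.44 -.16 0 0 0 0 -1;-.44 -.16 0 0 0 0 -1;-.44 -.16 0 0 0 0 -1;-.44 -.16 0 0 0 0 -1'
python3 -m jog '0 0 0 0 0 .158 -1;0 0 0 0 0 .158 -1;0 0 0 0 0 .158 -1;0 0 0 0 0 .158 -1'
python3 -m jog '0 0 0 0 0 .158 -1;0 0 0 0 0 .158 -1;0 0 0 0 0 .158 -1;0 0 0 0 0 .158 -1;0 0 0 0 0 0 -1'
python3 - <<'E'
from h import *
d=snapshot("wrist"); cv2.imwrite("pics/w0.png",d["img"][:,:,::-1]); print(d["extrinsics"],d["fx"])
print([proj(d,(455,375,z)) for z in (0,83)])
E
```

```text
time: 0.7
tool_pos: [299.3, 477.9, 404.5]
tcp_rot: [-180.0, -0.0, 166.3]
ft_force: [0.7, 0.9, -0.1]
finger_gap: 85.6
grip_force: 0.0
time: 1.2
tool_pos: [455.1, 373.9, 404.5]
tcp_rot: [-180.0, -0.0, 166.3]
ft_force: [0.1, 0.9, -0.1]
finger_gap: 85.5
grip_force: 0.0
time: 1.7
tool_pos: [454.0, 374.8, 404.4]
tcp_rot: [-180.0, -0.0, 128.0]
ft_force: [0.1, -0.9, 0.3]
finger_gap: 85.1
grip_force: 0.0
time: 2.33
tool_pos: [454.0, 374.9, 404.4]
tcp_rot: [-180.0, 0.0, 90.5]
ft_force: [0.3, -0.7, -0.5]
finger_gap: 85.1
grip_force: 0.0
[[ 9.99958435e-01  8.62668141e-03  2.95099271e-03  4.53645946e+02]
 [ 9.11126268e-03 -9.57417206e-01 -2.88564168e-01  4.47116326e+02]
 [ 3.35980056e-04  2.88579061e-01 -9.57456011e-01  3.74088351e+02]
 [ 0.00000000e+00  0.00000000e+00  0.00000000e+00  1.00000000e+00]] 292.1499134933623
[(np.float64(321.45960631739877), np.float64(170.77063043115461)), (np.float64(321.60364167531776), np.float64(186.17788967384934))]
```

View pics/w0.png

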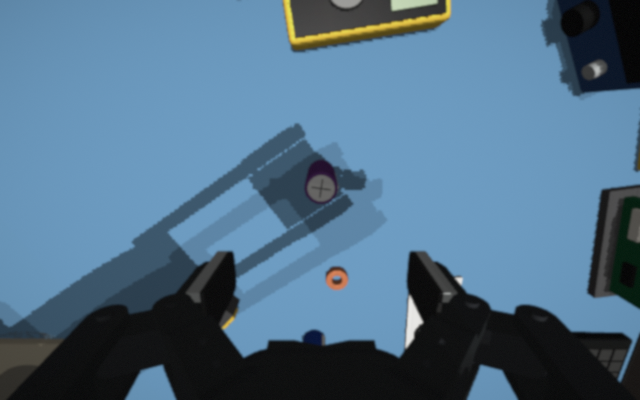

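Violet's top is at (321,187), matching the prediction (321.6,186). Grasp it.

```bash
python3 -m jog '0.01 .01 .4 0 0 0 -1;0 0 .4 0 0 0 -1;0 0 .4 0 0 0 -1;0 0 .4 0 0 0 -1;0 0 .4 0 0 0 -1' 40
python3 -m jog '0 0 0 0 0 0 -1;0 0 0 0 0 0 1;0 0 0 0 0 0 1;0 0 0 0 0 0 1;0 0 0 0 0 0 1'
python3 -m jog '0 0 0 0 0 0 1;0 0 0 0 0 0 1;0 0 0 0 0 0 1;0 0 0 0 0 0 1'
```

```text
time: 3.0
tool_pos: [454.9, 375.9, 203.5]
tcp_rot: [180.0, -0.0, 90.7]
ft_force: [-0.4, -0.2, -0.3]
finger_gap: 85.2
grip_force: 0.0
time: 3.62
tool_pos: [455.7, 376.5, 206.8]
tcp_rot: [179.9, -0.1, 90.4]
ft_force: [-0.6, -0.7, 6.7]
finger_gap: 34.1
grip_force: 39.1
time: 4.12
tool_pos: [455.7, 376.5, 206.8]
tcp_rot: [179.9, -0.1, 90.4]
ft_force: [-2.1, -0.5, 7.5]
finger_gap: 34.1
grip_force: 39.1
```

```bash
python3 -m jog '0 0 -.2 0 0 0 1;0 0 -.4 0 0 0 1;0 0 -.4 0 0 0 1;0 0 -.4 0 0 0 1;0 0 0 0 0 0 1'
python3 -m jog '-.2 .14 0 0 0 0 1;-.4 .28 0 0 0 0 1;-.4 .28 0 0 0 0 1;-.4 .28 0 0 0 0 1;-.4 .28 0 0 0 0 1'
python3 -m jog '-.4 .25 0 0 0 0 1;-.2 .12 0 0 0 0 1;-.1 .06 0 0 0 0 1;0 0 0 0 0 0 1'
```

```text
time: 4.75
tool_pos: [456.1, 376.7, 351.0]
tcp_rot: [179.6, -0.3, 90.4]
ft_force: [0.7, 0.2, -1.7]
finger_gap: 34.1
grip_force: 40.0
time: 5.38
tool_pos: [582.6, 195.4, 344.1]
tcp_rot: [-179.9, 0.0, 90.4]
ft_force: [0.7, -0.6, -1.5]
finger_gap: 34.2
grip_force: 40.0
time: 5.88
tool_pos: [625.7, 127.3, 344.4]
tcp_rot: [-180.0, -0.0, 90.4]
ft_force: [-1.5, 0.4, -1.1]
finger_gap: 34.2
grip_force: 40.0
```

```bash
python3 -m jog '0 -.015 .3 0 0 0 1;0 0 .4 0 0 0 1;0 0 .35 0 0 0 1;0 0 .15 0 0 0 1;0 0 0 0 0 0 1'
python3 -m jog '0 0 .05 0 0 0 1;0 0 .02 0 0 0 1;0 0 0 0 0 0 1'
python3 - <<'E'
from h import *
d=snapshot("scene"); cv2.imwrite("pics/s1.png",cv2.resize(d["img"][150:300,250:500,::-1],None,fx=3,fy=3))
E
```

```text
time: 6.5
tool_pos: [623.6, 128.0, 223.9]
tcp_rot: [-179.9, 0.0, 90.5]
ft_force: [0.2, 0.0, -0.5]
finger_gap: 34.1
grip_force: 40.0
time: 6.88
tool_pos: [624.6, 127.1, 218.4]
tcp_rot: [179.9, -0.0, 90.4]
ft_force: [0.3, -0.4, -1.3]
finger_gap: 34.0
grip_force: 40.0
```

View pics/s1.png

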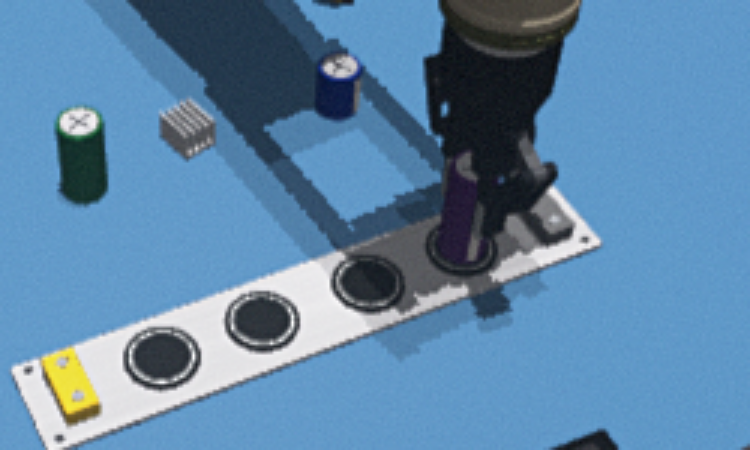

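The violet can hangs just above the middle of the far pad (crop pixel (460,245)). Touch down, release, rise, and go to green.

```bash
python3 -m jog '0 0 .015 0 0 0 1;0 0 .01 0 0 0 1;0 0 0 0 0 0 1'
python3 -m jog '0 0 0 0 0 0 -.2;0 0 0 0 0 0 -1;0 0 0 0 0 0 -1;0 0 0 0 0 0 -1;0 0 0 0 0 0 -1'
python3 -m jog '0 0 -.2 0 0 0 -1;0 0 -.4 0 0 0 -1;0 0 -.4 0 0 0 -1;0 0 -.5 0 0 0 -1;0 0 -.3 0 0 0 -1'
python3 - <<'E'
from h import *
d=snapshot("scene"); cv2.imwrite("pics/s2.png",cv2.resize(d["img"][150:300,250:500,::-1],None,fx=3,fy=3))
E
```

```text
time: 7.3
tool_pos: [624.5, 127.1, 215.8]
tcp_rot: [180.0, 0.0, 90.4]
ft_force: [-2.7, -0.8, 4.1]
finger_gap: 34.6
grip_force: 40.5
time: 7.92
tool_pos: [624.3, 127.1, 215.1]
tcp_rot: [-180.0, 0.0, 90.4]
ft_force: [-0.8, 0.1, -0.2]
finger_gap: 85.4
grip_force: 0.0
time: 8.55
tool_pos: [624.6, 127.2, 400.6]
tcp_rot: [179.7, -0.0, 90.4]
ft_force: [-0.6, 0.1, 0.8]
finger_gap: 85.4
grip_force: 0.0
```

View pics/s2.png

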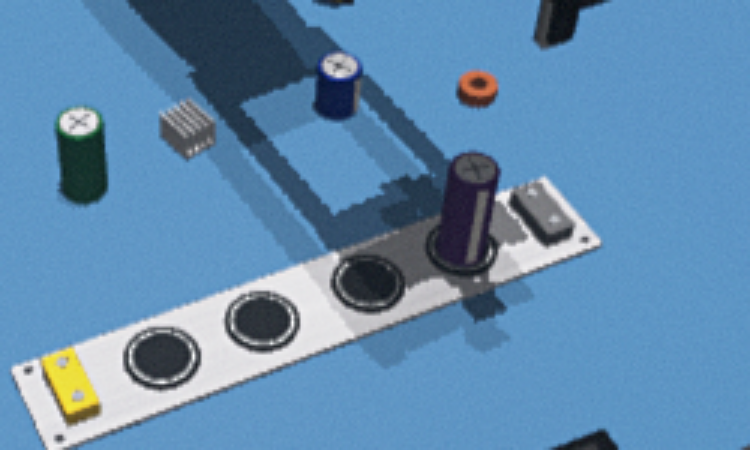

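Violet stands inside the ring. Next green at (454,-102.6).

```bash
python3 -m jog '-.2 -.15 0 0 0 0 -1;-.4 -.3 0 0 0 0 -1;-.4 -.3 0 0 0 0 -1;-.4 -.3 0 0 0 0 -1;-.4 -.3 0 0 0 0 -1'
python3 -m jog '-.3 -.23 0 0 0 0 -1;-.18 -.14 0 0 0 0 -1;0 0 0 0 0 0 -1;0 0 0 0 0 0 -1'
```

```text
time: 9.22
tool_pos: [489.5, -54.9, 396.4]
tcp_rot: [179.9, 0.0, 90.4]
ft_force: [0.5, -0.2, 1.2]
finger_gap: 85.3
grip_force: 0.0
time: 9.72
tool_pos: [454.3, -101.8, 395.9]
tcp_rot: [179.9, 0.0, 90.4]
ft_force: [-0.7, -0.2, 0.3]
finger_gap: 85.9
grip_force: 0.0
```

```bash
python3 -m jog '-.008 0 .35 0 0 0 -1;0 0 .5 0 0 0 -1;0 0 .5 0 0 0 -1;0 0 .42 0 0 0 -1;0 0 .2 0 0 0 -1'
python3 -m jog '0 0 0 0 0 0 -1;0 0 0 0 0 0 1;0 0 0 0 0 0 1;0 0 0 0 0 0 1;0 0 0 0 0 0 1'
python3 -m jog '0 0 0 0 0 0 1;0 0 0 0 0 0 1;0 0 0 0 0 0 1'
python3 -m jog '0 0 -.2 0 0 0 1;0 0 -.4 0 0 0 1;0 0 -.4 0 0 0 1;0 0 -.4 0 0 0 1;0 0 0 0 0 0 1'
python3 -m jog '0 0 0 0 0 0 1'
```

```text
time: 10.35
tool_pos: [453.3, -101.5, 195.4]
tcp_rot: [-179.8, -0.1, 90.5]
ft_force: [0.3, -0.7, 0.3]
finger_gap: 85.5
grip_force: 0.0
time: 10.98
tool_pos: [454.7, -103.1, 199.5]
tcp_rot: [179.9, 0.0, 90.4]
ft_force: [-0.6, 0.3, 6.5]
finger_gap: 34.1
grip_force: 39.5
time: 11.35
tool_pos: [454.7, -103.1, 199.5]
tcp_rot: [179.9, 0.0, 90.4]
ft_force: [-0.6, 0.9, 6.9]
finger_gap: 33.9
grip_force: 39.5
time: 11.98
tool_pos: [455.2, -103.4, 342.4]
tcp_rot: [179.6, 0.1, 90.4]
ft_force: [0.5, 0.7, -2.0]
finger_gap: 34.3
grip_force: 40.0
time: 12.1
tool_pos: [453.7, -102.9, 337.6]
tcp_rot: [-180.0, -0.0, 90.4]
ft_force: [-0.6, -0.2, -1.1]
finger_gap: 34.6
grip_force: 40.0
```

```bash
python3 -m jog '.15 .17 0 0 0 0 1;.3 .35 0 0 0 0 1;.3 .35 0 0 0 0 1;.3 .35 0 0 0 0 1;.3 .35 0 0 0 0 1'
python3 -m jog '.16 .18 0 0 0 0 1;0 0 0 0 0 0 1;0 0 0 0 0 0 1'
python3 -m jog '0 0 .3 0 0 0 1;0 0 .4 0 0 0 1;0 0 .35 0 0 0 1;0 0 .17 0 0 0 1;0 0 0 0 0 0 1'
```

```text
time: 12.72
tool_pos: [610.4, 34.3, 335.5]
tcp_rot: [-179.8, 0.0, 90.4]
ft_force: [0.1, -0.4, -0.4]
finger_gap: 34.2
grip_force: 40.2
time: 13.1
tool_pos: [627.1, 49.1, 336.3]
tcp_rot: [-179.8, 0.0, 90.4]
ft_force: [0.5, -1.0, -1.0]
finger_gap: 34.0
grip_force: 40.3
time: 13.72
tool_pos: [626.9, 48.9, 214.9]
tcp_rot: [-179.8, 0.0, 90.4]
ft_force: [0.5, 0.6, -0.1]
finger_gap: 33.8
grip_force: 40.2
```

```bash
python3 -m jog '0 0 .045 0 0 0 1;0 0 .02 0 0 0 1;0 0 .01 0 0 0 1;0 0 0 0 0 0 1'
python3 -m jog '0 0 0 0 0 0 -.2;0 0 0 0 0 0 -1;0 0 0 0 0 0 -1;0 0 0 0 0 0 -1;0 0 0 0 0 0 -1'
python3 -m jog '0 0 -.2 0 0 0 -1;0 0 -.4 0 0 0 -1;0 0 -.4 0 0 0 -1;0 0 -.5 0 0 0 -1;0 0 -.3 0 0 0 -1'
python3 -m jog '0 0 0 0 0 0 -1'
```

```text
time: 14.22
tool_pos: [628.0, 49.4, 209.0]
tcp_rot: [180.0, 0.0, 90.4]
ft_force: [-0.1, -0.2, -0.8]
finger_gap: 34.3
grip_force: 40.2
time: 14.85
tool_pos: [627.9, 49.3, 208.7]
tcp_rot: [180.0, 0.0, 90.4]
ft_force: [0.3, 0.1, 0.5]
finger_gap: 85.1
grip_force: 0.0
time: 15.48
tool_pos: [628.2, 49.4, 394.1]
tcp_rot: [179.7, 0.0, 90.4]
ft_force: [0.8, -0.7, 0.5]
finger_gap: 85.6
grip_force: 0.0
time: 15.6
tool_pos: [628.7, 49.4, 394.4]
tcp_rot: [179.5, 0.0, 90.4]
ft_force: [-0.8, -0.6, 0.2]
finger_gap: 85.5
grip_force: 0.0
```

```bash
python3 -m jog '-.25 -.12 0 0 0 0 -1;-.5 -.25 0 0 0 0 -1;-.5 -.25 0 0 0 0 -1;-.5 -.25 0 0 0 0 -1;-.5 -.25 0 0 0 0 -1'
python3 -m jog '-.5 -.25 0 0 0 0 -1;-.5 -.25 0 0 0 0 -1;-.35 -.165 0 0 0 0 -1;0 0 0 0 0 0 -1;0 0 0 0 0 0 -1'
python3 - <<'E'
from h import *
np.set_printoptions(precision=1,suppress=True)
d=snapshot("wrist"); t=snapshot("scene")
cv2.imwrite("pics/w3.png",np.vstack([cv2.resize(d["img"],(480,300)),cv2.resize(t["img"],(480,300))])[:,:,::-1])
h=cv2.cvtColor(d["img"],cv2.COLOR_RGB2HSV)
u,v=proj(d,(452.5,-311.5,57)); b=blob((h[...,1]<70)&(h[...,2]>110),u,v,16); print(u,v,b,ray(d,b[0],b[1],57))
E
```

```text
time: 16.23
tool_pos: [516.2, -177.7, 388.0]
tcp_rot: [-179.9, -0.0, 90.4]
ft_force: [0.3, -1.3, -0.3]
finger_gap: 85.3
grip_force: 0.0
time: 16.85
tool_pos: [452.0, -311.6, 388.1]
tcp_rot: [-180.0, -0.1, 90.4]
ft_force: [-0.7, 0.1, -0.3]
finger_gap: 85.1
grip_force: 0.0Traceback (most recent call last):
  File "<stdin>", line 6, in <module>
  File "h.py", line 11, in blob
    i=1+np.argmax(s[1:,4]); return c[i][0],c[i][1],s[i,4],s[i,2],s[i,3]
        ~~~~~~~~~^^^^^^^^^
    return _wrapfunc(a, 'argmax', axis=axis, out=out, **kwds)
    return bound(*args, **kwds)
ValueError: attempt to get argmax of an empty sequence
```

View pics/w3.png

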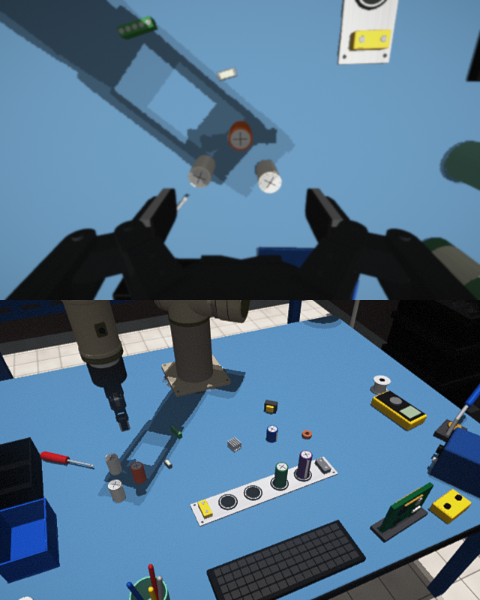

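Green and violet stand on their pads. Orange's top is at about (319,185) in the full wrist image, whites at (268,233) and (359,240). Check clearance.

Run:
```python
from h import *
np.set_printoptions(precision=1,suppress=True)
d=snapshot("wrist"); print(proj(d,(452.5,-311.5,57)))
for p in((319.3,185.3),(268,233),(358.7,240)): print(ray(d,*p,57))
```

```text
(np.float64(320.615772240959), np.float64(184.8280097539087))
[ 451.1 -312.    57. ]
[ 394.4 -367.1   57. ]
[ 495.8 -374.7   57. ]
```

```bash
python3 -m jog '0 0 .35 0 0 0 -1;0 0 .5 0 0 0 -1;0 0 .5 0 0 0 -1;0 0 .44 0 0 0 -1;0 0 .2 0 0 0 -1'
python3 -m jog '0 0 0 0 0 0 -1;0 0 0 0 0 0 1;0 0 0 0 0 0 1;0 0 0 0 0 0 1;0 0 0 0 0 0 1'
python3 -m jog '0 0 0 0 0 0 1;0 0 0 0 0 0 1;0 0 0 0 0 0 1'
python3 -m jog '0 0 -.2 0 0 0 1;0 0 -.4 0 0 0 1;0 0 -.4 0 0 0 1;0 0 -.4 0 0 0 1;0 0 0 0 0 0 1'
python3 -m jog '0 0 0 0 0 0 1'
```

```text
time: 17.62
tool_pos: [451.4, -309.9, 186.4]
tcp_rot: [-179.8, -0.2, 90.5]
ft_force: [0.4, 0.3, -0.1]
finger_gap: 85.5
grip_force: 0.0
time: 18.25
tool_pos: [452.6, -312.4, 191.2]
tcp_rot: [179.9, 0.1, 90.4]
ft_force: [-0.1, 1.7, 6.3]
finger_gap: 34.1
grip_force: 39.7
time: 18.62
tool_pos: [452.7, -312.4, 191.2]
tcp_rot: [179.9, 0.1, 90.4]
ft_force: [-0.9, 1.6, 6.2]
finger_gap: 34.3
grip_force: 39.7
time: 19.25
tool_pos: [453.1, -312.9, 334.4]
tcp_rot: [179.7, 0.3, 90.4]
ft_force: [0.4, 0.4, -1.2]
finger_gap: 34.3
grip_force: 39.9
time: 19.38
tool_pos: [451.8, -311.8, 329.2]
tcp_rot: [-180.0, -0.0, 90.4]
ft_force: [-0.5, 0.9, -0.4]
finger_gap: 34.4
grip_force: 39.9
```

```bash
python3 -m jog '.2 .13 0 0 0 0 1;.45 .29 0 0 0 0 1;.45 .29 0 0 0 0 1;.45 .29 0 0 0 0 1;.45 .29 0 0 0 0 1'
python3 -m jog '.45 .29 0 0 0 0 1;.317 .213 0 0 0 0 1;0 0 0 0 0 0 1;0 0 0 0 0 0 1'
python3 -m jog '0 0 .3 0 0 0 1;0 0 .4 0 0 0 1;0 0 .35 0 0 0 1;0 0 .17 0 0 0 1;0 0 0 0 0 0 1'
```

```text
time: 20.0
tool_pos: [579.6, -109.3, 327.4]
tcp_rot: [-179.8, -0.0, 90.4]
ft_force: [0.4, -0.6, -0.5]
finger_gap: 34.4
grip_force: 40.0
time: 20.5
tool_pos: [628.7, -34.1, 327.8]
tcp_rot: [-179.8, 0.0, 90.4]
ft_force: [-1.0, 0.3, -0.5]
finger_gap: 33.9
grip_force: 40.1
time: 21.12
tool_pos: [628.3, -34.7, 206.2]
tcp_rot: [-179.8, -0.0, 90.4]
ft_force: [-0.6, 0.3, -0.7]
finger_gap: 34.5
grip_force: 40.1
```

```bash
python3 -m jog '0 0 .035 0 0 0 1;0 0 .02 0 0 0 1;0 0 .01 0 0 0 1;0 0 0 0 0 0 1'
python3 -m jog '0 0 0 0 0 0 -.2;0 0 0 0 0 0 -1;0 0 0 0 0 0 -1;0 0 0 0 0 0 -1;0 0 0 0 0 0 -1'
python3 -m jog '0 0 -.2 0 0 0 -1;0 0 -.4 0 0 0 -1;0 0 -.4 0 0 0 -1;0 0 -.5 0 0 0 -1;0 0 -.3 0 0 0 -1'
python3 -m jog '0 0 0 0 0 0 -1'
```

```text
time: 21.62
tool_pos: [629.5, -33.9, 201.6]
tcp_rot: [180.0, 0.0, 90.4]
ft_force: [-0.4, -0.2, -1.8]
finger_gap: 34.4
grip_force: 40.1
time: 22.25
tool_pos: [629.3, -33.9, 201.2]
tcp_rot: [-180.0, -0.0, 90.4]
ft_force: [0.7, -0.6, -0.4]
finger_gap: 85.3
grip_force: 0.0
time: 22.88
tool_pos: [629.7, -34.0, 386.6]
tcp_rot: [179.7, 0.0, 90.4]
ft_force: [0.8, -0.4, -0.6]
finger_gap: 85.5
grip_force: 0.0
time: 23.0
tool_pos: [630.2, -34.0, 387.0]
tcp_rot: [179.5, 0.1, 90.4]
ft_force: [0.2, -0.1, 0.5]
finger_gap: 85.4
grip_force: 0.0
```

```bash
python3 -m jog '.15 -.18 0 0 0 0 -1;.3 -.36 0 0 0 0 -1;.3 -.36 0 0 0 0 -1;.3 -.36 0 0 0 0 -1;.3 -.36 0 0 0 0 -1'
python3 -m jog '.14 -.205 0 0 0 0 -1;0 0 0 0 0 0 -1;0 0 0 0 0 0 -1'
python3 - <<'E'
from h import *
d=snapshot("wrist"); h=cv2.cvtColor(d["img"],cv2.COLOR_RGB2HSV)
print(proj(d,(446.5,113.7,44)))
u,v=proj(d,(446.5,113.7,44)); m=(h[...,2]>90)&(h[...,1]<90); b=blob(m,u,v,16); print(b,ray(d,b[0],b[1],44))
E
```

```text
time: 23.62
tool_pos: [464.7, 100.6, 380.4]
tcp_rot: [-179.9, -0.0, 90.4]
ft_force: [-0.2, 0.7, -0.0]
finger_gap: 85.1
grip_force: 0.0
time: 24.0
tool_pos: [445.9, 113.5, 381.0]
tcp_rot: [180.0, 0.0, 90.4]
ft_force: [-0.2, 0.4, 0.1]
finger_gap: 85.4
grip_force: 0.0
(np.float64(320.99311813104305), np.float64(182.59575291706972))
(np.float64(319.9218009478673), np.float64(184.22985781990522), np.int32(422), np.int32(25), np.int32(25)) [445.36000818 111.88486825  44.        ]
```

```bash
python3 -m jog '-.01 0 .35 0 0 0 -1;0 0 .5 0 0 0 -1;0 0 .5 0 0 0 -1;0 0 .44 0 0 0 -1;0 0 .2 0 0 0 -1'
python3 -m jog '0 0 0 0 0 0 -1;0 0 0 0 0 0 1;0 0 0 0 0 0 1;0 0 0 0 0 0 1;0 0 0 0 0 0 1'
python3 -m jog '0 0 0 0 0 0 1;0 0 0 0 0 0 1;0 0 0 0 0 0 1'
python3 -m jog '0 0 -.2 0 0 0 1;0 0 -.4 0 0 0 1;0 0 -.4 0 0 0 1;0 0 -.5 0 0 0 1;0 0 0 0 0 0 1'
python3 -m jog '0 0 0 0 0 0 1'
```

```text
time: 24.68
tool_pos: [444.8, 111.8, 178.9]
tcp_rot: [-179.7, 0.0, 90.3]
ft_force: [0.1, -0.7, -0.8]
finger_gap: 85.3
grip_force: 0.0
time: 25.3
tool_pos: [446.5, 112.8, 183.5]
tcp_rot: [179.9, -0.0, 90.4]
ft_force: [0.2, -0.6, 6.9]
finger_gap: 34.0
grip_force: 39.6
time: 25.68
tool_pos: [446.5, 112.8, 183.5]
tcp_rot: [179.9, -0.0, 90.4]
ft_force: [-0.9, -0.4, 6.3]
finger_gap: 34.3
grip_force: 39.6
time: 26.3
tool_pos: [447.3, 113.0, 337.4]
tcp_rot: [179.5, -0.1, 90.4]
ft_force: [1.2, 0.5, -1.0]
finger_gap: 34.0
grip_force: 40.0
time: 26.42
tool_pos: [445.5, 112.7, 332.0]
tcp_rot: [180.0, 0.0, 90.4]
ft_force: [-0.4, -0.1, -0.7]
finger_gap: 34.0
grip_force: 40.0
```

```bash
python3 -m jog '-.2 .165 0 0 0 0 1;-.42 .35 0 0 0 0 1;-.42 .35 0 0 0 0 1;-.42 .35 0 0 0 0 1;-.42 .35 0 0 0 0 1'
python3 -m jog '-.355 .281 0 0 0 0 1;0 0 0 0 0 0 1;0 0 0 0 0 0 1'
python3 -m jog '0 0 .3 0 0 0 1;0 0 .4 0 0 0 1;0 0 .4 0 0 0 1;0 0 .2 0 0 0 1;0 0 0 0 0 0 1'
```

```text
time: 27.05
tool_pos: [603.9, -75.4, 329.6]
tcp_rot: [-179.8, -0.1, 90.4]
ft_force: [0.3, 0.7, -0.0]
finger_gap: 33.9
grip_force: 40.0
time: 27.42
tool_pos: [631.3, -109.2, 329.8]
tcp_rot: [-179.8, -0.1, 90.4]
ft_force: [-0.4, 0.5, -1.3]
finger_gap: 33.6
grip_force: 40.1
time: 28.05
tool_pos: [630.8, -108.4, 200.4]
tcp_rot: [-179.8, -0.1, 90.5]
ft_force: [-0.1, 0.1, -0.5]
finger_gap: 33.9
grip_force: 40.1
```

```bash
python3 -m jog '0 0 .045 0 0 0 1;0 0 .02 0 0 0 1;0 0 .01 0 0 0 1;0 0 0 0 0 0 1'
python3 -m jog '0 0 0 0 0 0 -.2;0 0 0 0 0 0 -1;0 0 0 0 0 0 -1;0 0 0 0 0 0 -1;0 0 0 0 0 0 -1'
python3 -m jog '0 0 -.2 0 0 0 -1;0 0 -.4 0 0 0 -1;0 0 -.4 0 0 0 -1;0 0 -.5 0 0 0 -1;0 0 -.3 0 0 0 -1'
python3 -m jog '0 -.5 0 0 0 0 -1;0 -.5 0 0 0 0 -1;0 -.5 0 0 0 0 -1;0 -.3 0 0 0 0 -1;0 0 0 0 0 0 -1'
python3 - <<'E'
from h import *
np.set_printoptions(precision=1,suppress=True)
d=snapshot("top"); t=snapshot("scene")
cv2.imwrite("pics/f.png",np.vstack([cv2.resize(d["img"][140:215,220:420],(600,225)),cv2.resize(t["img"][180:310,230:480],(600,312))])[:,:,::-1])
P=dict(violet=(83,624,127),green=(70,627.7,49.5),orange=(57,629.2,-33.9),blue=(44,631.7,-109.5))
for c in(d,t):
  h=cv2.cvtColor(c["img"],cv2.COLOR_RGB2HSV)
  for k,(z,x,y) in P.items():
    u,v=proj(c,(x,y,z+9)); b=blob((h[...,1]<60)&(h[...,2]>90),u,v,8); print(k,np.array(b),ray(c,b[0],b[1],z+9))
E
```

```text
time: 28.55
tool_pos: [632.1, -109.5, 195.2]
tcp_rot: [180.0, 0.0, 90.4]
ft_force: [1.0, 0.0, -0.2]
finger_gap: 33.9
grip_force: 40.1
time: 29.18
tool_pos: [632.0, -109.4, 194.7]
tcp_rot: [-180.0, -0.0, 90.4]
ft_force: [1.2, -0.4, -0.3]
finger_gap: 85.4
grip_force: 0.0
time: 29.8
tool_pos: [632.3, -109.5, 380.1]
tcp_rot: [179.7, 0.1, 90.4]
ft_force: [0.3, -0.1, -0.3]
finger_gap: 85.7
grip_force: 0.0
time: 30.42
tool_pos: [450.6, -110.7, 376.4]
tcp_rot: [179.9, 0.1, 90.4]
ft_force: [0.5, -0.0, 0.6]
finger_gap: 85.0
grip_force: 0.0
violet [273.2 171.5 181.   17.   15. ] [625.  129.2  92. ]
green [303.5 170.5 187.   17.   15. ] [629.4  51.3  79. ]
orange [334.9 169.2 180.   17.   17. ] [634.3 -31.2  66. ]
blue [364. 170. 289.  17.  17.] [ 633.7 -108.9   53. ]
violet [407.7 205.7 114.   14.   10. ] [624.3 123.6  92. ]
green [375.6 221.7 119.   14.   11. ] [628.2  48.8  79. ]
orange [339.2 238.3 114.   14.   12. ] [629.8 -32.4  66. ]
blue [303.5 255.1 124.   14.   11. ] [ 632.2 -110.    53. ]
```

View pics/f.png

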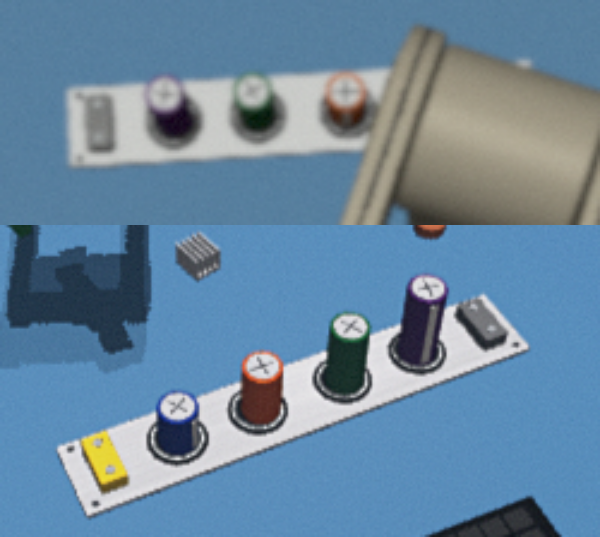

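All four stand upright and centred in their rings: blue, orange, green, violet going away from the yellow block. In the scene crop they are at x = 178, 258, 343 and 420.

```bash
python3 -c "
from bench import *
print(hand_in())"
```

```text
the job is handed in; nothing more can be done
None
```

The four capacitors now stand upright on the rail pads in height order from the yellow block (blue, orange, green, violet), released with the gripper clear, and I handed the job in at about 30 s; no verdict came back, but the last camera check put each within about 6 mm of its pad centre (blue seen by the scene camera only).

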